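Put the card terminal on its charging rest and close the hood

TASK

Closing time at the counter: set the white card terminal down on the narrow sloped charging rest, keys up, brass charging end downhill and close to the orange stop, lying squarely along the middle of the rest; do not drop it. Then lower the clear hood fully closed over it, and leave the other things on the counter where they are.

Things in the scene. Friction and masses are not known exactly. Their poses are not given: they have to be found in the camera images.
- terminal: Loose hand-held card terminal, white box 56 (x) x 150 (y) x 28 (z) mm, about 0.28 kg, blue screen towards its +y end, keypad and brass charging end at -y. It lies keys up on the counter, to the right of the dock. Origin: centre of its underside, z out through the keys.
- terminal_foot (a point): Centre of the terminal's brass charging end face (its -y end, 14 mm above its underside).
- dock: Fixed grey charging dock: base plate 180 (x) x 270 (y) x 20 mm high carrying the sloped black rest (its origin at x = -10 mm) and the clear hood. Origin: centre of its underside on the counter; z up, +x towards the hood's hinge, +y towards the uphill end of the rest. Beside the rest nothing stands above the plate while the hood is open.
- cradle: Narrow sloped rest on the dock: black bar, flat top 30 mm wide (x), y from -75 to +65 mm, rising 0.25 rad towards +y. Orange stop at the low end: face at y = -75 mm, 10 mm high, 50 mm wide. Origin on the bar's top, 50 mm above the counter; y uphill, z out of the surface. A terminal seated right against the stop has its origin here and the same axes.
- hood (a joint): Angle of the clear hood (rad): 0 is fully closed, about 1.6 stands upright behind its hinge (the limit is 1.9). A stiff hinge: it stays where it is left, and pushing it near its front edge takes about 1 to 5 N.
- hood_hinge (a point): Middle of the hood's hinge axis: along the dock's y, at the dock's x = 85 mm, 20 mm above the counter. Closed, the hood is a clear five-sided cover (4 mm walls, white top edges) reaching 175 mm from the hinge towards the dock's -x, 264 mm wide (y), 90 mm high. Upright, its top face looks away from the rest, 90 mm behind the hinge: push it over from behind, then down.
- hood_edge (a point): Middle of the hood's top front edge: 175 mm from the hinge along the hood and 90 mm out on its top face. It moves with the hood. An orange pull tab (60 mm wide, 18 mm out, 6 mm thick) sits on the hood's front wall, 70 mm below this edge when closed.
- pin: Bystander: small white bowling-pin ornament, 54 mm wide, 147 mm tall, origin under its centre.
- bell: Bystander: steel call bell on a black foot, 84 mm wide, 54 mm tall, origin under its centre.
- tape_a: Bystander: white tape roll standing on end, 54 mm wide, 55 mm tall, origin under its centre.
- tape_b: Bystander: a second such tape roll.
- calculator: Bystander: black desk calculator lying flat, 130 (x) x 80 x 16 mm, origin under its centre.
- stapler: Bystander: red and black stapler, 40 x 130 (y) x 45 mm, origin under its centre.
- pen_cup: Bystander: blue empty pen cup, 76 mm wide, 95 mm tall, origin under its centre.
Things that resemble listed ones, but are neither listed nor needed, are in the scene too. Several things look just like the terminal: the one meant starts farthest to the robot's right.

How it is judged:
On the way, in this order (a step that is already met when the one before it is completed fails the run):
1. the terminal lies released on the sloped rest, in its place, while the hood is still open (x of terminal in the frame of cradle between -0.012 and 0.012 m and y of terminal in the frame of cradle between -0.005 and 0.014 m and z of terminal in the frame of cradle between -0.005 and 0.005 m and angle between the z axis of terminal and the z axis of cradle, either way round below 0.08 rad and angle between the y axis of terminal and the y axis of cradle, either way round below 0.17 rad and y of terminal_foot in the frame of cradle below -0.04 m and linear speed of terminal below 0.02 m/s and contact force between the fingers and terminal below 0.1 N and value of joint hood above 1 rad), for 0.2 s.
2. the hood is closed (value of joint hood below 0.05 rad), for 0.2 s.
At the end, for the whole second after the job is handed in: Terminal at rest keys up on the sloped rest, charging end downhill: within 12 mm of the rest's middle line, foot within 14 mm of the stop, turned at most 0.17 rad, underside on the bar (5 mm, 0.08 rad); hood closed within 0.05 rad; bystanders not moved over 30 mm (x of terminal in the frame of cradle between -0.012 and 0.012 m and y of terminal in the frame of cradle between -0.005 and 0.014 m and z of terminal in the frame of cradle between -0.005 and 0.005 m and angle between the z axis of terminal and the z axis of cradle, either way round below 0.08 rad and angle between the y axis of terminal and the y axis of cradle, either way round below 0.17 rad and y of terminal_foot in the frame of cradle below -0.04 m and linear speed of terminal below 0.02 m/s and contact force between the fingers and terminal below 0.1 N and value of joint hood below 0.05 rad and velocity of joint hood below 0.05 rad/s); the robot touches nothing.
It fails at once if the terminal is dropped (falls free by more than about 25 mm) (linear speed of terminal above 0.7 m/s and contact force between the fingers and terminal below 0.1 N).
It fails at once if another thing on the counter is pushed more than 30 mm (distance of any of pin, bell, tape_a, tape_b, calculator, stapler, pen_cup from where it was at the start of the episode above 0.03 m).
It also fails if it takes over 59 s, if anything falls off the work surface, if the arm or the gripper's body presses on something with over 40 N, if the wrist force passes 120 N, or if a joint passes its speed limit or range.

ROBOT

A 6-joint arm with a two-finger parallel gripper is mounted at the origin on the work surface. World frame = base frame: x ahead of the robot, y to its left, z up, the work surface at z = 0. Lengths are in m, angles in rad, forces in N, time in s.
With the tool pointing down it reaches from about 0.35 to 0.775 m from the base axis. Payload 5.5 kg.
Tool frame: the origin (TCP) lies at the very end of the fingers, on their centre line; the grasp point (between the pads) lies 19 mm behind it (env.grip_point_offset is the distance from the TCP to the grasp point, in m); z points along the fingers, y is the line along which they close (so a half turn about z gives the same grasp; the last joint's range is limited). The gripper opens to 85 mm and grips with 20 to 120 N. Pads are 22 mm wide; open, the fingers measure 114 mm over their backs; the gripper's body (76 mm by 85 mm) begins 54 mm behind the grasp point. The pads swing forward as they close: fully open they stand 13 mm farther back than shut.
Start: joints at [-1.421, 0.313, 0.046, 1.304, 0, 1.431], TCP at [0.164, -0.551, 0.231] pointing down, gripper open.
Joint ranges: [-2.76, 2.76], [-0.86, 1.69], [-1.03, 1.26], [-2.2, 2.34], [-1.47, 1.5], [-3.14, 3.14]. Speed limits (rad/s): [2.57, 2.57, 3.14, 3.14, 3.14, 3.14].

INTERFACE

Orientations are given as a unit quaternion [w, x, y, z].
In Python, from workcell import sensors, imaging, workorder, env gives the robot as it stands.
- The arm moves only by the shell command python3 -m handwheel 'ROWS' [FORCE]. ROWS is JSON, a list of rows, each a list of 5 numbers: the shift along the tool's x, y, z in mm, then the turn about the tool's z in rad, then the opening, from 0 (shut) to 1 (fully open). A call has 1 to 8 rows; each row is the pose to reach, as a shift and turn from the pose commanded when the call began, along the tool's axes at that moment; what a row does not reach only later rows make up. A row lasts 1/10 s, in which the tool goes at most 50 mm and 8.59 degrees, less where a joint would pass 70% of its speed; a pose out of reach is approached as far as the arm can. A call with a gripper value outside its range is refused whole. The fingers move at their own pace and stop on an object; FORCE is the grip in N (left out, the last holds). Time passes only in rows, so rows that repeat a pose let the fingers close. It gives the time, the measured TCP pose, the force, the opening and the grip force at its end, in the units of the state.
- sensors.get_state(): the state, without advancing time (a new reading comes with each control period).
- imaging.read_camera(name): name is "scene" or "side" or "wrist"; returns a dict with "color" (480x640x3 uint8, blue, green, red), "z_map" (480x640 float32, m along the optical axis (not along the pixel's ray), 0 where there is no reading), "fx", "fy", "cx", "cy" (pixels), "xyz" and "rotation" of the camera in the world. Camera axes: x right, y down, z forward; pixel columns grow to the right and rows downward; lengths in m; the calibration is good to about 2 mm. A picture is of the moment at which its call begins.
- workorder.hand_in(): hands the job in; it is judged then, once.
The state is a dict: "clock": time; "joint_pos": joint angles; "qvel": joint speeds; "tau": joint torques, N m; "tcp_pos": TCP position; "orientation": TCP orientation; "wrist_force": force on the tool from outside, world axes, zero at the start; "ft_torque": the same for the moment, N m; "finger_gap": finger opening in m; "grip_force": force on a finger pad.
Only numpy, scipy, OpenCV 4.12 (cv2) and the standard library are available. Lean on these libraries where they do the work, as an engineer would, in place of code of your own. Each camera call takes 0.05 s, during which the arm holds its last target. There are 200 camera calls.

## Working session

There is one attempt and no reset: what is moved stays moved. The work goes in short steps, Python scripts to look and compute and a shell command to move; the robot and the scene stay as the last step left them, time stands still between calls to the robot, and variables do not carry over. Pictures are saved under pics/ and viewed, at most 10 in all, crops included, and the job is handed in when it is done.

```bash
mkdir -p pics; ls
cat > h.py <<'E'
import numpy as np, cv2
from workcell import sensors, imaging, workorder, env
def cam(n):
    c=imaging.read_camera(n); c['R']=np.array(c['rotation']); c['t']=np.array(c['xyz']); return c
def world(c):
    v,u=np.mgrid[0:480,0:640]; z=c['z_map']
    P=np.stack([(u-c['cx'])/c['fx']*z,(v-c['cy'])/c['fy']*z,z],-1)
    return P@c['R'].T+c['t']
E
python3 - <<'E'
from h import *
for n in ('scene','side'):
    c=cam(n); cv2.imwrite(f'pics/{n}0.png',c['color']); np.savez(f'{n}0.npz',**c); print(n,c['t'],c['R'],c['fx'])
s=sensors.get_state(); print({k:np.round(s[k],3) for k in s}, env.grip_point_offset)
E
```

```text
pics
scene [ 1.09573519 -0.48145006  1.04610154] [-0.29461017  0.84314951  0.4267487  -0.14208901] 496.55263409337533
side [0.05906238 1.20326122 1.01375926] [ 0.08031361 -0.15224679  0.87299584 -0.45634297] 570.2560179082059
{'clock': np.float64(0.1), 'joint_pos': array([-1.421,  0.314,  0.045,  1.304, -0.   ,  1.431]), 'qvel': array([ 0.001, -0.001,  0.006,  0.002,  0.001,  0.001]), 'tau': array([ 2.0000e-03, -4.8172e+01,  2.9924e+01,  1.3000e-02, -0.0000e+00,
        0.0000e+00]), 'tcp_pos': array([ 0.164, -0.551,  0.231]), 'orientation': array([-0.001,  0.99 ,  0.144, -0.   ]), 'wrist_force': array([ 0.674, -0.254, -0.432]), 'ft_torque': array([ 0.01 , -0.038, -0.029]), 'grip_force': np.float64(0.0), 'finger_gap': np.float64(0.085)} 0.0187
```

Rotation is a quaternion; I'll convert it.

```bash
cat > h.py <<'E'
import numpy as np, cv2
from scipy.spatial.transform import Rotation as Ro
from workcell import sensors, imaging, workorder, env
def quat(q): return Ro.from_quat([q[1],q[2],q[3],q[0]]).as_matrix()
def fix(c):
    c=dict(c); c['R']=quat(c['rotation']); c['t']=np.array(c['xyz']); return c
def cam(n): return fix(imaging.read_camera(n))
def world(c):
    v,u=np.mgrid[0:480,0:640]; z=c['z_map']
    P=np.stack([(u-c['cx'])/c['fx']*z,(v-c['cy'])/c['fy']*z,z],-1)
    return P@c['R'].T+c['t']
def proj(c,p):
    q=(np.atleast_2d(p)-c['t'])@c['R']; return np.c_[c['fx']*q[:,0]/q[:,2]+c['cx'],c['fy']*q[:,1]/q[:,2]+c['cy']]
E
echo
```

```text
(no output)
```

View pics/scene0.png

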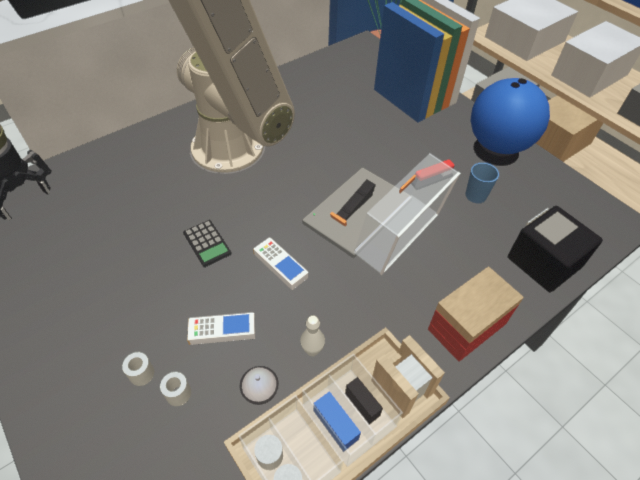

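View pics/side0.png

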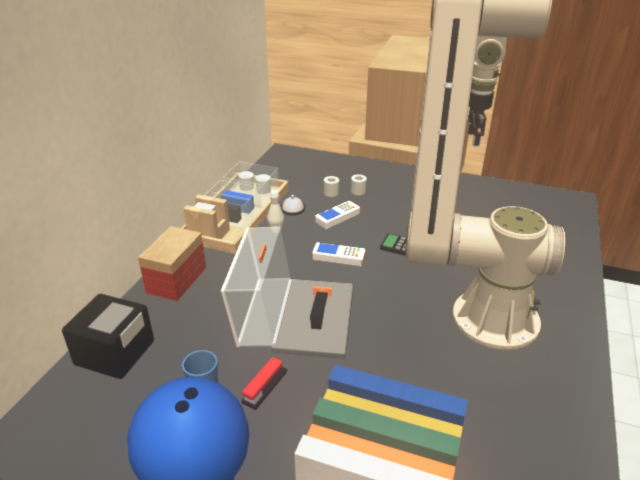

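Two terminal look-alikes show in the scene view, at (280,262) and (222,327). I'll measure both, along with the dock.

Run:
```python
from h import *
c=fix(np.load('scene0.npz')); W=world(c); 
for p in [(280,262),(222,327)]:
    # white/blue top at height ~28mm
    m=(abs(W[...,2]-.028)<.006); v,u=np.mgrid[0:480,0:640]
    m&=(np.hypot(u-p[0],v-p[1])<50)
    P=W[m]; r=cv2.minAreaRect((P[:,:2]*1000).astype(np.float32)); 
    b=c['color'].astype(int); blue=m&(b[...,0]-b[...,2]>60)
    print('term',p,r,'z',np.median(P[:,2]),'screen',W[blue].mean(0))
b=c['color'].astype(int)
m=(abs(W[...,2]-.020)<.005)&(W[...,0]>0.3)
n,l,st,ce=cv2.connectedComponentsWithStats(m.astype(np.uint8))
for i in range(1,n):
    if st[i,4]>150: print('z20',ce[i],st[i],cv2.minAreaRect((W[l==i][:,:2]*1000).astype(np.float32)))
hsv=cv2.cvtColor(c['color'],cv2.COLOR_BGR2HSV)
o=cv2.inRange(hsv,(5,150,120),(18,255,255))
n,l,st,ce=cv2.connectedComponentsWithStats(o)
for i in range(1,n):
    if st[i,4]>15: print('orange',ce[i],st[i,4],W[l==i].mean(0),W[l==i].min(0),W[l==i].max(0))
for u,v in [(312,334),(259,384),(137,368),(174,389),(207,243),(481,182),(362,200),(345,215),(430,157),(385,270),(460,172)]:
    print((u,v),W[v,u].round(3))
m=(c['color'].max(2)<50)&(W[...,2]>.024)&(W[...,2]<.085); v,u=np.mgrid[0:480,0:640]; m&=(np.hypot(u-355,v-200)<40)
print('bar',m.sum(),cv2.minAreaRect((W[m][:,:2]*1000).astype(np.float32)),W[m].min(0),W[m].max(0))
cr=c['color'][210:360,140:340]; cv2.imwrite('pics/crop1.png',cv2.resize(cr,None,fx=4,fy=4,interpolation=cv2.INTER_CUBIC))
```

```text
term (280, 262) ((463.824462890625, -62.49583435058594), (152.25299072265625, 169.25814819335938), 6.561300277709961) z 0.027434424099500365 screen [ 0.50350772 -0.11271851  0.02805744]
term (222, 327) ((542.9132080078125, -328.56719970703125), (150.7538604736328, 58.29374694824219), 60.00049591064453) z 0.027456351359886555 screen [ 0.55910215 -0.2988325   0.0282049 ]
z20 [347.10418169 211.04001442] [ 303  168   92  106 2774] ((487.08447265625, 167.9124298095703), (266.5355529785156, 273.7032775878906), 13.115952491760254)
z20 [533.16129032 273.27096774] [509 253  54  38 155] ((867.1102905273438, 372.53021240234375), (140.3963165283203, 38.37306594848633), 15.672542572021484)
z20 [220.19254658 337.59006211] [187 333  68   9 161] ((563.8609619140625, -341.131103515625), (149.3062744140625, 9.081939697265625), 59.149200439453125)
orange [455.44007859  65.53831041] 509 [0.26301055 0.68486941 0.16098414] [ 0.23896792 -0.48145006 -0.00180812] [1.09573519 0.71059027 1.04610154]
orange [407.73913043 182.73913043] 23 [0.57315184 0.18495463 0.20655733] [0.56742086 0.16229867 0.20374415] [0.57800261 0.2069491  0.20949178]
(312, 334) [ 0.713 -0.196  0.102]
(259, 384) [ 0.715 -0.334  0.041]
(137, 368) [ 0.517 -0.524  0.012]
(174, 389) [ 0.601 -0.48  -0.001]
(207, 243) [ 0.307 -0.236  0.015]
(481, 182) [0.615 0.439 0.09 ]
(362, 200) [0.447 0.168 0.045]
(345, 215) [0.453 0.105 0.031]
(430, 157) [0.53  0.304 0.191]
(385, 270) [0.641 0.086 0.009]
(460, 172) [ 0.501  0.511 -0.005]
bar 7 ((440.5608825683594, 193.50137329101562), (3.064013719558716, 41.92509078979492), 11.287195205688477) [0.4349555  0.17264442 0.02965408] [0.44551736 0.21375862 0.04759916]
```

View pics/crop1.png

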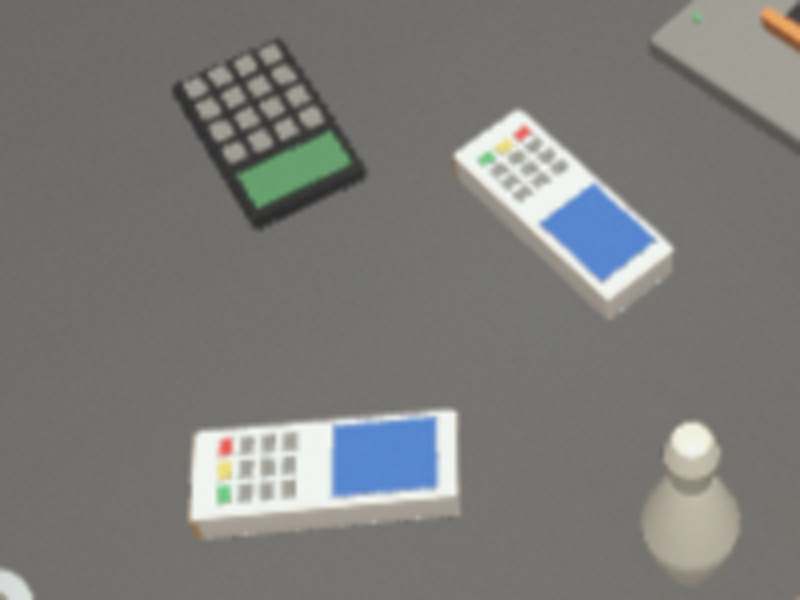

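The crop shows two white terminals: one at crop (325,473) = scene (222,327), one at crop (563,212) = scene (280,263). The one at (222,327) has y = -0.329, farther to the robot's right than the other (y about -0.1), and it measures 151x58 mm at 28 mm height, so it is the target. Its keypad end is to image left. Next is the dock pose.

```bash
cat >> h.py <<'E'
def ray(c,uv,z):
    uv=np.atleast_2d(uv).astype(float)
    d=np.c_[(uv[:,0]-c['cx'])/c['fx'],(uv[:,1]-c['cy'])/c['fy'],np.ones(len(uv))]@c['R'].T
    return c['t']+d*((z-c['t'][2])/d[:,2])[:,None]
E
python3 - <<'E'
from h import *
S=fix(np.load('scene0.npz')); D=fix(np.load('side0.npz'))
print(ray(S,[(304,222),(363,168),(382,271)],.02).round(4))
print(ray(D,[(290,281),(353,283),(345,353),(275,350)],.02).round(4))
W=world(D); hsv=cv2.cvtColor(D['color'],cv2.COLOR_BGR2HSV)
# plate mask in side view: height ~20mm
m=(abs(W[...,2]-.02)<.006)&(hsv[...,1]<60)&(W[...,0]>.3)&(W[...,0]<.7)&(W[...,1]>-.05)&(W[...,1]<.4)
m=cv2.morphologyEx(m.astype(np.uint8),cv2.MORPH_OPEN,np.ones((3,3)))
n,l,st,ce=cv2.connectedComponentsWithStats(m)
for i in range(1,n):
    if st[i,4]>200: print(ce[i],st[i],cv2.minAreaRect((W[l==i][:,:2]*1000).astype(np.float32)), cv2.minAreaRect(np.argwhere(l==i)[:,::-1].astype(np.float32)))
def comp(c,W,mask,box,name,mn=10):
    k=np.zeros_like(mask); x0,y0,x1,y1=box; k[y0:y1,x0:x1]=mask[y0:y1,x0:x1]
    P=W[k>0]; P=P[P[:,2]<.3]; 
    print(name,len(P),P.mean(0).round(4),cv2.minAreaRect((P[:,:2]*1000).astype(np.float32)),P[:,2].min(),P[:,2].max())
comp(D,W,cv2.inRange(hsv,(5,130,90),(18,255,255)),(300,280,345,305),'stop side')
comp(D,W,cv2.inRange(hsv,(5,130,90),(18,255,255)),(250,235,275,270),'tab side')
comp(D,W,(D['color'].max(2)<45).astype(np.uint8),(305,285,335,335),'bar side')
W2=world(S);h2=cv2.cvtColor(S['color'],cv2.COLOR_BGR2HSV)
comp(S,W2,cv2.inRange(h2,(5,130,90),(18,255,255)),(320,205,350,228),'stop scene')
comp(S,W2,cv2.inRange(h2,(5,130,90),(18,255,255)),(390,165,425,200),'tab scene')
comp(S,W2,(S['color'].max(2)<45).astype(np.uint8),(330,175,380,225),'bar scene')
a=cv2.resize(S['color'][150:280,295:470],(796,591),interpolation=cv2.INTER_CUBIC)
cv2.imwrite('pics/dock.png',a)
E
```

```text
[[0.4009 0.0067 0.02  ]
 [0.3354 0.2673 0.02  ]
 [0.6436 0.0715 0.02  ]]
[[0.556  0.0604 0.02  ]
 [0.3882 0.0096 0.02  ]
 [0.3285 0.2708 0.02  ]
 [0.4899 0.3183 0.02  ]]
[308.25256885 315.96506371] [ 262  277   91   78 4866] ((477.31597900390625, 169.4871826171875), (248.9404296875, 277.5245056152344), 13.874743461608887) ((304.94873046875, 315.4827880859375), (90.27174377441406, 72.2226333618164), 4.513988018035889)
stop side 110 [0.4535 0.0864 0.0357] ((453.4061279296875, 87.67285919189453), (48.228153228759766, 25.634315490722656), 2.840343952178955) 0.02028584658973709 0.04416939679405796
tab side 51 [0.5675 0.1985 0.2078] ((568.4024047851562, 195.46878051757812), (7.1316657066345215, 54.06832504272461), 15.056363105773926) 0.19506415431526092 0.21356399136109483<stdin>:15: RuntimeWarning: Mean of empty slice.
  ret = um.true_divide(
Traceback (most recent call last):
ValueError: zero-size array to reduction operation minimum which has no identity
```

```bash
cat >> h.py <<'E'
def go(x,y,z,yaw):   # shift in tool axes (mm) & turn to bring TCP there, tool x at yaw(deg)
    s=sensors.get_state(); R=quat(s['orientation']); d=R.T@(np.array([x,y,z])-s['tcp_pos'])*1000
    a=np.degrees(np.arctan2(R[1,0],R[0,0])); t=-(np.radians(yaw-a)+np.pi)%(2*np.pi)-np.pi if 0 else -((np.radians(yaw-a)+np.pi)%(2*np.pi)-np.pi)
    print('clock',round(float(s['clock']),2),'tcp',np.round(s['tcp_pos'],4),'yaw',round(a,2),'F',np.round(s['wrist_force'],1),'gap',round(float(s['finger_gap']),4),'| shift mm',d.round(1),'turn',round(t,3),'tiltz',R[:,2].round(3),'far',np.linalg.norm(d).round(0))
E
python3 -c "
from h import *
go(.50,-.35,.26,60)"
```

```text
clock 0.1 tcp [ 0.1642 -0.5506  0.2305] yaw 16.61 F [ 0.7 -0.3 -0.4] gap 0.0854 | shift mm [379.1 -96.3 -29.3] turn -0.757 tiltz [-0.     0.002 -1.   ] far 392.0
```

```bash
python3 -m handwheel '[[48,-12,-10,-0.1,1],[96,-24,-20,-0.2,1],[144,-36,-30,-0.3,1],[192,-48,-30,-0.4,1],[240,-60,-30,-0.5,1],[288,-73,-30,-0.6,1],[335,-85,-30,-0.7,1],[379,-96,-30,-0.757,1]]'
python3 - <<'E'
from h import *
go(.47,.10,.33,104)
c=cam('wrist'); np.savez('w1.npz',**{k:c[k] for k in c}); cv2.imwrite('pics/w1.png',c['color']); print(c['t'],c['R'].round(3))
E
```

```text
clock: 0.9
tcp_pos: [0.5017, -0.349, 0.2609]
orientation: [-0.0, 0.865, 0.502, -0.0]
wrist_force: [0.0, -0.7, -0.2]
finger_gap: 0.0853
grip_force: 0.0
clock 0.9 tcp [ 0.5017 -0.349   0.2609] yaw 60.2 F [ 0.  -0.7 -0.2] gap 0.0853 | shift mm [ 373.9 -250.7  -68.9] turn -0.764 tiltz [-0.  0. -1.] far 455.0
[ 0.53637634 -0.28954642  0.4029591 ] [[ 0.868 -0.477 -0.138]
 [-0.497 -0.834 -0.24 ]
 [-0.001  0.277 -0.961]]
```

View pics/w1.png

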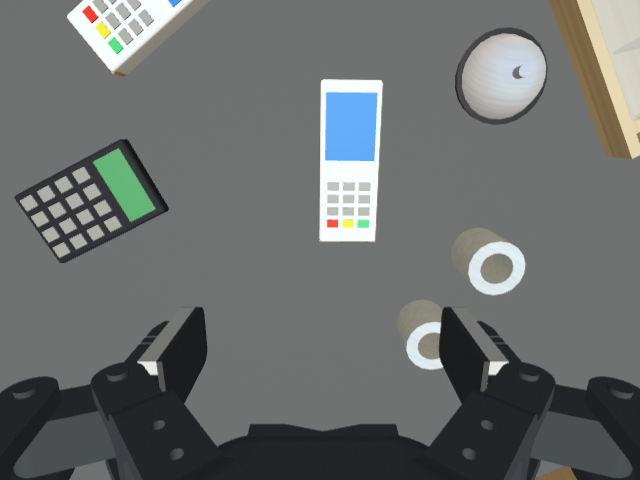

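The picture shows the target terminal at (350,160), with screen up and keys at the lower end, plus the bell, tapes and calculator. Measuring the terminal, then moving to view the dock.

```bash
python3 - <<'E'
from h import *
c=fix(np.load('w1.npz')); hsv=cv2.cvtColor(c['color'],cv2.COLOR_BGR2HSV)
m=((hsv[...,2]>215)&(hsv[...,1]<40))|cv2.inRange(hsv,(100,100,100),(125,255,255)).astype(bool)
m=cv2.morphologyEx(m.astype(np.uint8),cv2.MORPH_CLOSE,np.ones((15,15)))
n,l,st,ce=cv2.connectedComponentsWithStats(m); i=l[120,350]
ct=cv2.findContours((l==i).astype(np.uint8),cv2.RETR_EXTERNAL,cv2.CHAIN_APPROX_NONE)[0][0][:,0]
P=ray(c,ct,.028); r=cv2.minAreaRect((P[:,:2]*1000).astype(np.float32)); print(st[i],r,cv2.boxPoints(r), np.median(world(c)[l==i][:,2]))
E
python3 -m handwheel '[[41,-28,-20,-0.1,1],[82,-55,-40,-0.2,1],[123,-82,-60,-0.3,1],[164,-110,-69,-0.4,1],[205,-138,-69,-0.5,1],[246,-165,-69,-0.6,1],[287,-192,-69,-0.7,1],[328,-220,-69,-0.764,1]]' |head -2
python3 - <<'E'
from h import *
go(.47,.13,.33,104)
E
```

```text
[ 320   79   63  162 9412] ((541.68505859375, -329.12628173828125), (147.72885131835938, 54.56339645385742), 59.61088562011719) [[ 480.78583 -379.04147]
 [ 527.8527  -406.64346]
 [ 602.5843  -279.2111 ]
 [ 555.5174  -251.6091 ]] 0.02798482620767298
clock: 1.75
tcp_pos: [0.4735, 0.0379, 0.3301]
clock 1.75 tcp [0.4735 0.0379 0.3301] yaw 103.9 F [1.4 0.1 0.2] gap 0.0855 | shift mm [90.3 18.7  0.1] turn -0.002 tiltz [-0. -0. -1.] far 92.0
```

```bash
python3 -m handwheel '[[30,6,0,0,1],[70,15,0,0,1],[90,19,0,0,1],[90,19,0,0,1]]' |head -2
python3 - <<'E'
from h import *
c=cam('wrist'); np.savez('w2.npz',**{k:c[k] for k in c}); cv2.imwrite('pics/w2.png',c['color'])
E
```

```text
clock: 2.15
tcp_pos: [0.4707, 0.1303, 0.3299]
```

View pics/w2.png

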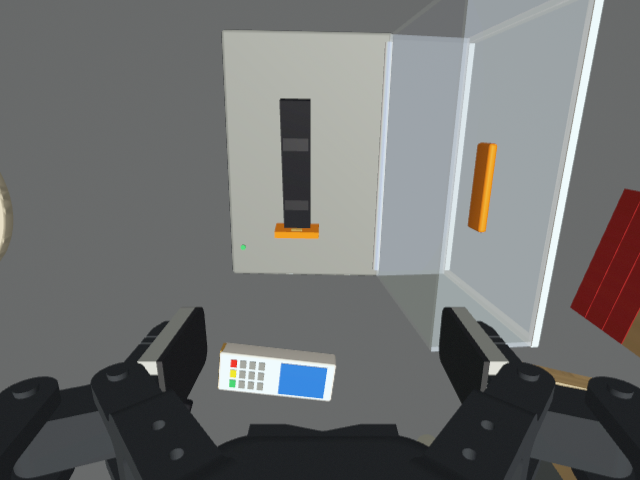

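The dock is seen clearly: plate corners at about (223,33) and (233,272), bar from (296,99) to (298,228), stop at (297,231), hood open on the right with its tab at (483,187). Computing the cradle pose.

Run:
```python
from h import *
c=fix(np.load('w2.npz')); im=c['color']; hsv=cv2.cvtColor(im,cv2.COLOR_BGR2HSV); W=world(c)
g=cv2.cvtColor(im,cv2.COLOR_BGR2GRAY).astype(float)
# subpixel plate left edge & bottom & top edge by max gradient
gx=abs(cv2.Sobel(g,cv2.CV_64F,1,0)); gy=abs(cv2.Sobel(g,cv2.CV_64F,0,1))
L=np.array([(212+gx[v,212:245].argmax(),v) for v in range(45,225)])
B=np.array([(u,262+gy[262:285,u].argmax()) for u in range(245,365)])
T=np.array([(u,25+gy[25:42,u].argmax()) for u in range(235,375)])
for n,E in (('left',L),('bot',B),('top',T)):
    P=ray(c,E,.02)[:,:2]; f=cv2.fitLine(P.astype(np.float32),cv2.DIST_HUBER,0,.001,.001).ravel(); print(n,f.round(4),np.degrees(np.arctan2(f[1],f[0])).round(2))
# bar edges row by row
dark=(g<75); rows=range(105,222,6); c1=[];
for v in rows:
    us=np.where(dark[v,265:330])[0]+265; a,b=us.min(),us.max()+1
    yy=None
    z=np.median(W[v,a+4:b-4,2]); P=ray(c,[(a-.5,v),(b-.5,v)],z); c1.append(np.r_[P[0],P[1,:2],z])
c1=np.array(c1); mid=(c1[:,:2]+c1[:,3:5])/2; w=np.linalg.norm(c1[:,:2]-c1[:,3:5],axis=1)
f=cv2.fitLine(mid.astype(np.float32),cv2.DIST_HUBER,0,.001,.001).ravel(); print('bar mid',f.round(4),np.degrees(np.arctan2(f[1],f[0])),'w',w.round(4),'z',c1[[0,-1],5], mid[[0,-1]].round(4))
o=cv2.inRange(hsv,(5,150,120),(20,255,255)); 
for n,(x0,y0,x1,y1) in dict(stop=(265,215,330,245),tab=(460,130,505,240)).items():
    P=W[y0:y1,x0:x1][o[y0:y1,x0:x1]>0]; print(n,len(P),P.mean(0).round(4),P.min(0).round(3),P.max(0).round(3))
v,u=np.where(o[215:245,265:330]); print('stop px',u.min()+265,u.max()+265,v.min()+215,v.max()+215)
print('stop top front ray', ray(c,[(276,225),(319,225),(297,225),(297,237)],.041).round(4))
print('bar upper end',ray(c,[(281,98.5),(310.5,99)],.066).round(4))
```

```text
left [ 0.2244 -0.9745  0.3518  0.1639] -77.03
bot [0.9733 0.2295 0.4746 0.0282] 13.27
top [0.9748 0.2233 0.4113 0.2867] 12.9
bar mid [ 0.2243 -0.9745  0.4369  0.1427] -77.04063 w [0.0293 0.0295 0.0288 0.029  0.0292 0.0294 0.0296 0.0287 0.0291 0.0293
 0.0295 0.0287 0.0289 0.0292 0.0294 0.0297 0.0288 0.0289 0.0293 0.0296] z [0.06452886 0.03319779] [[0.4209 0.2123]
 [0.4479 0.0945]]
stop 492 [0.4514 0.0811 0.0367] [0.426 0.07  0.022] [0.476 0.092 0.042]
tab 1602 [0.5666 0.187  0.2048] [0.454 0.157 0.191] [0.578 0.215 0.472]
stop px 275 318 224 237
stop top front ray [[0.4272 0.0841 0.041 ]
 [0.474  0.0958 0.041 ]
 [0.45   0.0898 0.041 ]
 [0.4532 0.0762 0.041 ]]
bar upper end [[0.407  0.2149 0.066 ]
 [0.4348 0.2214 0.066 ]]
```

```bash
python3 -c "
from h import *
go(.5417,-.3291,.2,59.6)"
```

```text
clock 2.2 tcp [0.4708 0.129  0.3299] yaw 103.9 F [-0.2  0.1  0.3] gap 0.0855 | shift mm [-461.7  -41.1  130. ] turn 0.773 tiltz [-0.001 -0.    -1.   ] far 481.0
```

```bash
python3 -m handwheel '[[-45,-4,0,0.1,1],[-93,-8,10,0.2,1],[-140,-12,20,0.3,1],[-188,-16,30,0.4,1],[-235,-20,40,0.5,1],[-282,-24,50,0.6,1],[-330,-29,60,0.7,1],[-376,-33,70,0.773,1]]' |sed -n 2p
python3 -c "
from h import *
go(.5417,-.3291,.12,59.6)"
```

```text
tcp_pos: [0.5275, -0.2486, 0.2597]
clock 3.0 tcp [ 0.5275 -0.2486  0.2597] yaw 59.1 F [ 1.1 -0.   0.5] gap 0.0855 | shift mm [-61.7  53.6 139.7] turn -0.009 tiltz [-0. -0. -1.] far 162.0
```

```bash
python3 -m handwheel '[[-18,16,40,-0.009,1],[-36,32,80,-0.009,1],[-54,47,120,-0.009,1],[-62,54,140,-0.009,1],[-62,54,140,-0.009,1],[-62,54,140,-0.009,1]]' |sed -n 2p
python3 -c "
from h import *
go(.5417,-.3291,.003,59.6)"
```

```text
tcp_pos: [0.5426, -0.3265, 0.1203]
clock 3.6 tcp [ 0.5426 -0.3265  0.1203] yaw 59.87 F [-0.5  0.5  0.2] gap 0.0855 | shift mm [ -2.7   0.7 117.3] turn 0.005 tiltz [-0.001  0.001 -1.   ] far 117.0
```

```bash
python3 -m handwheel '[[-3,1,30,0.005,1],[-3,1,60,0.005,1],[-3,1,85,0.005,1],[-3,1,102,0.005,1],[-3,1,112,0.005,1],[-3,1,117,0.005,1],[-3,1,117,0.005,1],[-3,1,117,0.005,1]]' 25
python3 -m handwheel '[[0,0,0,0,0],[0,0,0,0,0],[0,0,0,0,0],[0,0,0,0,0],[0,0,0,0,0],[0,0,0,0,0],[0,0,0,0,0],[0,0,0,0,0]]' 25
```

```text
clock: 4.4
tcp_pos: [0.5438, -0.3294, 0.0048]
orientation: [0.001, 0.867, 0.498, 0.0]
wrist_force: [0.3, 0.2, 0.5]
finger_gap: 0.0854
grip_force: 0.0
clock: 5.2
tcp_pos: [0.5432, -0.3291, 0.0042]
orientation: [0.0, 0.867, 0.498, 0.0]
wrist_force: [-1.1, 1.1, 5.2]
finger_gap: 0.0553
grip_force: 28.8
```

```bash
python3 -m handwheel '[[0,0,-15,0,0],[0,0,-40,0,0],[0,0,-80,0,0],[0,0,-120,0,0],[0,0,-160,0,0],[0,0,-180,0,0],[0,0,-180,0,0]]'
python3 -c "
from h import *
go(.4338,.1577,.17,102.97)"
```

```text
clock: 5.9
tcp_pos: [0.5446, -0.3301, 0.1868]
orientation: [0.003, 0.867, 0.498, 0.001]
wrist_force: [-0.3, -0.3, -2.4]
finger_gap: 0.0558
grip_force: 28.0
clock 5.9 tcp [ 0.5446 -0.3301  0.1868] yaw 59.69 F [-0.3 -0.3 -2.4] gap 0.0558 | shift mm [ 365.2 -341.9   14.3] turn -0.755 tiltz [ 0.005 -0.004 -1.   ] far 501.0
```

```bash
python3 -m handwheel '[[15,-14,0,-0.05,0],[40,-37,0,-0.1,0],[67,-63,0,-0.18,0],[94,-88,0,-0.25,0],[121,-113,0,-0.32,0],[148,-139,0,-0.39,0],[175,-164,0,-0.46,0],[200,-187,0,-0.52,0]]'|sed -n '2p;5,6p'
python3 -c "
from h import *
go(.4338,.1577,.17,102.97)"
```

```text
tcp_pos: [0.4805, -0.0599, 0.1809]
finger_gap: 0.0553
grip_force: 27.9
clock 6.7 tcp [ 0.4805 -0.0599  0.1809] yaw 89.64 F [-0.2  0.2 -1.8] gap 0.0553 | shift mm [217.3 -48.   11.3] turn -0.233 tiltz [-0.004  0.001 -1.   ] far 223.0
```

```bash
python3 -m handwheel '[[35,-8,2,-0.05,0],[75,-17,4,-0.1,0],[115,-26,6,-0.15,0],[150,-33,8,-0.2,0],[180,-40,10,-0.233,0],[205,-45,11,-0.233,0],[217,-48,11,-0.233,0],[217,-48,11,-0.233,0]]'|sed -n '2p;5,6p'
python3 - <<'E'
from h import *
go(.4338,.1577,.10,102.97)
c=cam('wrist'); cv2.imwrite('pics/w3.png',c['color'])
s=cam('side'); cv2.imwrite('pics/s3.png',cv2.resize(s['color'][200:360,220:400],(675,600),interpolation=cv2.INTER_CUBIC))
# terminal top in wrist view
hsv=cv2.cvtColor(c['color'],cv2.COLOR_BGR2HSV); W=world(c)
q=sensors.get_state(); R=quat(q['orientation']); T=(W-q['tcp_pos'])@R  # tool frame
m=((hsv[...,2]>190)&(hsv[...,1]<40)|cv2.inRange(hsv,(100,100,100),(125,255,255)).astype(bool))&(abs(T[...,2]+.02)<.02)&(abs(T[...,0])<.1)&(abs(T[...,1])<.05)
P=T[m]; print('term in tool',P.min(0).round(3),P.max(0).round(3)); A=np.c_[P[:,:2],np.ones(len(P))]; print('plane',np.linalg.lstsq(A,P[:,2],rcond=None)[0].round(4))
E
```

```text
tcp_pos: [0.435, 0.1565, 0.1706]
finger_gap: 0.0556
grip_force: 27.9
clock 7.5 tcp [0.435  0.1565 0.1706] yaw 102.98 F [-1.3  0.3 -3. ] gap 0.0556 | shift mm [ 1.4 -0.7 70.6] turn 0.0 tiltz [-0.003 -0.001 -1.   ] far 71.0
term in tool [-0.035 -0.034 -0.04 ] [ 0.075  0.032 -0.019]
plane [-0.0042  0.0025 -0.0231]
```

View pics/w3.png

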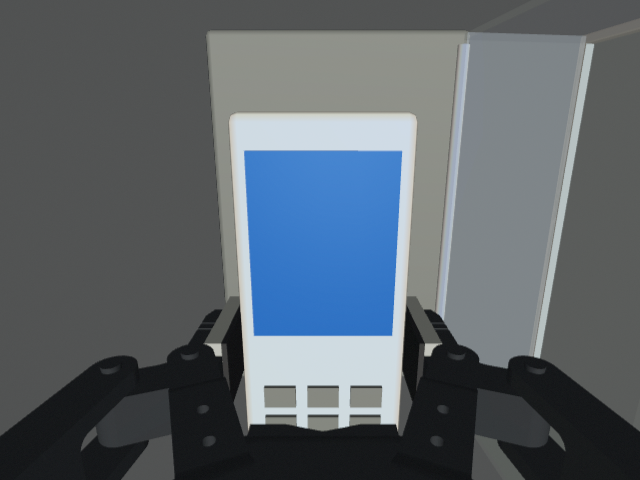

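Held level and centred; the terminal's upper end is at image (323,115), square in the fingers over the plate. Lowering it.

```bash
python3 -m handwheel '[[0,-1,20,0,0],[0,-1,45,0,0],[0,-1,68,0,0],[0,-1,82,0,0],[0,-1,90,0,0],[0,-1,94,0,0],[0,-1,96,0,0],[0,-1,96,0,0]]' 20
python3 -m handwheel '[[0,0,2,0,0],[0,0,4,0,0],[0,0,6,0,0],[0,0,8,0,0],[0,0,8,0,0]]' 20
```

```text
clock: 8.4
tcp_pos: [0.436, 0.1552, 0.0766]
orientation: [0.0, 0.624, 0.782, 0.0]
wrist_force: [0.1, -0.0, -3.2]
finger_gap: 0.0556
grip_force: 27.9
clock: 8.9
tcp_pos: [0.4358, 0.1551, 0.0686]
orientation: [0.001, 0.624, 0.782, -0.0]
wrist_force: [-0.2, -2.6, 1.1]
finger_gap: 0.0556
grip_force: 28.6
```

```bash
python3 -m handwheel '[[0,0,2,0,0],[0,0,4,0,0],[0,0,6,0,0],[0,0,6,0,0]]' 20
python3 -m handwheel '[[0,0,2,0,0],[0,0,4,0,0],[0,0,5,0,0],[0,0,5,0,0]]' 20
python3 - <<'E'
from h import *
c=cam('wrist'); np.savez('w4.npz',**c)
W=world(c); hsv=cv2.cvtColor(c['color'],cv2.COLOR_BGR2HSV)
q=sensors.get_state(); R=quat(q['orientation']); T=(W-q['tcp_pos'])@R
m=((hsv[...,2]>190)&(hsv[...,1]<40)|cv2.inRange(hsv,(100,100,100),(125,255,255)).astype(bool))&(abs(T[...,2]+.02)<.03)&(abs(T[...,0])<.1)&(abs(T[...,1])<.025)
P=T[m]; A=np.c_[P[:,:2],np.ones(len(P))]; f=np.linalg.lstsq(A,P[:,2],rcond=None)[0]; print(f.round(4),'pitch',-np.arctan(f[0]),P[:,0].max())
E
```

```text
clock: 9.3
tcp_pos: [0.4362, 0.155, 0.0623]
orientation: [0.001, 0.624, 0.782, 0.0]
wrist_force: [1.3, -4.9, 3.1]
finger_gap: 0.0556
grip_force: 28.9
clock: 9.7
tcp_pos: [0.4362, 0.1548, 0.0574]
orientation: [0.001, 0.624, 0.782, -0.0]
wrist_force: [1.0, -5.1, 2.5]
finger_gap: 0.0558
grip_force: 29.2
[-0.1979  0.0038 -0.0248] pitch 0.19537379574624494 0.07084371440180331
```

```bash
python3 -m handwheel '[[0,0,1.5,0,0],[0,0,3,0,0],[0,0,3,0,0]]' 20
cat > p.py <<'E'
from h import *
c=cam('wrist'); W=world(c); hsv=cv2.cvtColor(c['color'],cv2.COLOR_BGR2HSV)
q=sensors.get_state(); o=np.array([.4341,.1567,.05])
yd=np.array([-.2244,.9745,0]); xc=np.array([.9745,.2244,0]); zu=np.array([0,0,1.])
yc=yd*np.cos(.25)+zu*np.sin(.25); zc=np.cross(xc,yc); T=(W-o)@np.c_[xc,yc,zc]
m=((hsv[...,2]>170)&(hsv[...,1]<40)|cv2.inRange(hsv,(100,100,100),(125,255,255)).astype(bool))&(abs(T[...,2]-.028)<.012)&(abs(T[...,1])<.1)&(abs(T[...,0])<.04)
P=T[m]; A=np.c_[P[:,:2],np.ones(len(P))]; f=np.linalg.lstsq(A,P[:,2],rcond=None)[0]
print('plane in cradle',f.round(4),'y range',np.percentile(P[:,1],[.5,99.5]).round(4),'x range',np.percentile(P[:,0],[.5,99.5]).round(4),cv2.minAreaRect((P[:,:2]*1000).astype(np.float32)))
E
python3 p.py
```

```text
clock: 10.05
tcp_pos: [0.4363, 0.1548, 0.0551]
orientation: [0.001, 0.624, 0.782, 0.0]
wrist_force: [-0.3, -6.1, 9.0]
finger_gap: 0.0556
grip_force: 30.2
plane in cradle [-0.0005 -0.0221  0.0297] y range [-0.036   0.0767] x range [-0.0258  0.0282] ((1.2075271606445312, 18.985755920410156), (116.55855560302734, 55.47495651245117), 89.8570785522461)
```

```bash
python3 -m handwheel '[[0,0,0.5,0,0.72],[0,0,0,0,0.75],[0,0,0,0,0.85],[0,0,0,0,1],[0,0,0,0,1],[0,0,0,0,1]]' 20
python3 p.py
```

```text
clock: 10.7
tcp_pos: [0.4354, 0.1555, 0.0542]
orientation: [-0.0, 0.624, 0.782, -0.0]
wrist_force: [0.2, -1.3, -0.4]
finger_gap: 0.0853
grip_force: 0.0
plane in cradle [-0.0016 -0.0227  0.0298] y range [-0.0331  0.0767] x range [-0.0257  0.0282] ((1.2732429504394531, 19.473876953125), (115.69746398925781, 55.45280456542969), 89.89486694335938)
```

```bash
python3 -m handwheel '[[0,0,-15,0,1],[0,0,-45,0,1],[0,0,-90,0,1],[0,0,-140,0,1],[0,0,-190,0,1],[0,0,-240,0,1],[0,0,-275,0,1],[0,0,-275,0,1]]'|sed -n '2p'
python3 p.py
python3 - <<'E'
from h import *
c=cam('wrist'); s=cam('side'); o=np.array([.4341,.1567,0])
a=c['color'][:, :]; b=cv2.resize(s['color'][200:360,200:390],(570,480),interpolation=cv2.INTER_CUBIC)
cv2.imwrite('pics/w5.png',cv2.resize(np.hstack([a,b]),(800,317)))
W=world(c); X=(W-o-np.array([.00975,.00224,0]))@np.array([[.9745,-.2244,0],[.2244,.9745,0],[0,0,1]]).T
m=(X[...,0]>.07)&(X[...,0]<.22)&(abs(X[...,1])<.135)&(X[...,2]>.05)&(X[...,2]<.25)
P=X[m]; print('hood pts dock frame',len(P),P.min(0).round(3),P.max(0).round(3)); 
hi=P[P[:,2]>.17]; print('high',np.percentile(hi,[2,50,98],axis=0).round(3))
E
```

```text
tcp_pos: [0.4376, 0.1558, 0.3348]
plane in cradle [-0.0034 -0.0217  0.0294] y range [-0.0702  0.0771] x range [-0.0265  0.0286] ((0.9830226898193359, 2.5798873901367188), (149.85667419433594, 55.92093276977539), 89.84098052978516)
hood pts dock frame 26948 [ 0.07  -0.081  0.05 ] [0.22  0.135 0.21 ]
high [[ 0.075 -0.026  0.182]
 [ 0.138  0.062  0.187]
 [ 0.211  0.132  0.207]]
```

View pics/w5.png

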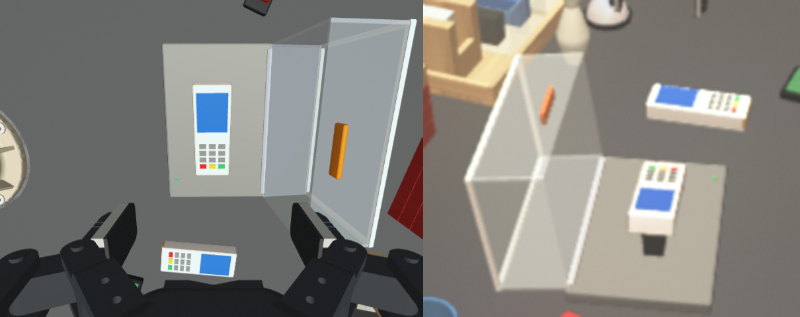

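The terminal lies square on the rest (cradle x about 1 mm, y about 2.6 mm), screen uphill, and the hood still stands open at about 1.68 rad. Checking space behind the hood, then moving there.

```bash
python3 - <<'E'
from h import *
for n in ('scene0','side0'):
    c=fix(np.load(n+'.npz')); W=world(c); X=(W-np.array([.4438,.1589,0]))@np.array([[.9745,-.2244,0],[.2244,.9745,0],[0,0,1]])
    m=(c['z_map']>0)&(X[...,0]>.2)&(X[...,0]<.45)&(abs(X[...,1])<.12)&(X[...,2]>.05)&(X[...,2]<.6)
    P=X[m]; print(n,len(P),np.percentile(P,[0,2,50,100],axis=0).round(3) if len(P) else '')
E
python3 -m handwheel '[[0,25,0,0,0],[0,65,0,0,0],[0,105,0,0,0],[0,145,0,0,0],[0,185,0,0,0],[0,225,0,0,0],[0,250,0,0,0],[0,262,0,0,0]]' 40
python3 -c "
from h import *
go(.4438+.255*.9745,.1589+.255*.2244,.155,102.97)"
```

```text
scene0 1497 [[ 0.359 -0.12   0.05 ]
 [ 0.367 -0.118  0.059]
 [ 0.416 -0.072  0.121]
 [ 0.45   0.12   0.127]]
side0 1577 [[ 0.2   -0.12   0.05 ]
 [ 0.361 -0.117  0.053]
 [ 0.395 -0.053  0.111]
 [ 0.45   0.103  0.185]]
clock: 12.5
tcp_pos: [0.6923, 0.2137, 0.3245]
orientation: [-0.002, 0.624, 0.782, -0.002]
wrist_force: [-0.5, 0.7, -0.8]
finger_gap: -0.0001
grip_force: 0.0
clock 12.5 tcp [0.6923 0.2137 0.3245] yaw 102.82 F [-0.5  0.7 -0.8] gap -0.0001 | shift mm [  2.3   1.5 169.5] turn -0.003 tiltz [-0.006 -0.001 -1.   ] far 170.0
```

```bash
python3 -m handwheel '[[0,0,25,0,0],[0,0,60,0,0],[0,0,95,0,0],[0,0,130,0,0],[0,0,155,0,0],[0,0,168,0,0],[0,0,168,0,0]]' |sed -n '2p;4p'
python3 -m handwheel '[[0,-15,0,0,0],[0,-30,0,0,0],[0,-45,-5,0,0],[0,-60,-9,0,0],[0,-75,-15,0,0],[0,-90,-22,0,0],[0,-105,-30,0,0],[0,-105,-32,0,0]]'|sed -n '2p;4p'
python3 -c "
from h import *
go(.4438+.098*.9745,.1589+.098*.2244,.195,102.97)"
```

```text
tcp_pos: [0.6888, 0.2131, 0.1573]
wrist_force: [0.0, 0.1, -0.6]
tcp_pos: [0.5886, 0.1903, 0.1964]
wrist_force: [-0.1, -0.4, -0.1]
clock 14.0 tcp [0.5886 0.1903 0.1964] yaw 102.84 F [-0.1 -0.4 -0.1] gap 0.0001 | shift mm [  1.7 -50.2   1.3] turn -0.002 tiltz [ 0.004  0.001 -1.   ] far 50.0
```

```bash
cat > hood.py <<'E'
from h import *
for n,mx in (('side',0),('scene',0)):
    c=cam(n); W=world(c); hsv=cv2.cvtColor(c['color'],cv2.COLOR_BGR2HSV)
    X=(W-np.array([.4438,.1589,0]))@np.array([[.9745,-.2244,0],[.2244,.9745,0],[0,0,1]])
    m=cv2.inRange(hsv,(5,130,90),(20,255,255)).astype(bool)&(abs(X[...,1])<.05)&(abs(X[...,0])<.35)&(X[...,2]<.35)
    d=np.hypot(X[...,0]-.085,X[...,2]-.02); m&=(d>.165)&(d<.21)
    P=X[m]
    if len(P)>5:
        p=np.median(P,0); print(n,len(P),p.round(3),'theta',round(float(np.arctan2(p[2]-.02,-(p[0]-.085))-.108),3))
E
python3 hood.py
```

```text
side 32 [0.063 0.01  0.213] theta 1.348
scene 93 [ 0.064 -0.001  0.207] theta 1.351
```

```bash
python3 -m handwheel '[[0,-18,0,0,0],[0,-36,0,0,0],[0,-54,1,0,0],[0,-72,3,0,0],[0,-90,7,0,0],[0,-107,11,0,0],[0,-124,17,0,0],[0,-124,17,0,0]]'|sed -n '2p;4p'
python3 hood.py
python3 -c "
from h import *
go(.4438-.037*.9745,.1589-.037*.2244,.146,102.97)"
```

```text
tcp_pos: [0.4664, 0.1625, 0.1759]
wrist_force: [-0.1, 0.2, -0.2]
side 96 [-0.054  0.005  0.144] theta 0.617
scene 115 [-0.055 -0.     0.141] theta 0.603
clock 15.0 tcp [0.4685 0.1628 0.1764] yaw 102.83 F [0.4 0.4 0.3] gap 0.0001 | shift mm [  1.6 -62.   30.3] turn -0.002 tiltz [ 0.001  0.    -1.   ] far 69.0
```

```bash
python3 -m handwheel '[[0,-18,7,0,0],[0,-36,15,0,0],[0,-52,24,0,0],[0,-66,36,0,0],[0,-78,47,0,0],[0,-86,57,0,0],[0,-90,63,0,0],[0,-90,65,0,0]]'
python3 -m handwheel '[[0,0,2,0,0],[0,0,4,0,0],[0,0,5,0,0],[0,0,5,0,0]]'
python3 hood.py
```

```text
clock: 15.8
tcp_pos: [0.3799, 0.1427, 0.1108]
orientation: [-0.0, 0.624, 0.782, -0.0]
wrist_force: [-0.8, 1.3, 0.7]
finger_gap: -0.0
grip_force: 0.6
clock: 16.2
tcp_pos: [0.3806, 0.1428, 0.1097]
orientation: [0.001, 0.624, 0.782, 0.0]
wrist_force: [-13.1, -3.6, 34.1]
finger_gap: -0.0001
grip_force: 16.8
side 113 [-0.097  0.004  0.044] theta 0.023
```

The hood is pressed onto its end stop: 34 N at z = 0.110, which is its closed height. Retreating upward and verifying.

```bash
python3 -m handwheel '[[0,0,-10,0,0],[0,0,-30,0,0],[0,-20,-70,0,0],[0,-30,-120,0,0],[0,-30,-160,0,0],[0,-30,-200,0,0],[0,-30,-200,0,0]]'|sed -n '1,4p'
python3 hood.py
python3 - <<'E'
from h import *
c=cam('scene'); s=cam('side')
a=cv2.resize(c['color'],(400,300)); b=cv2.resize(s['color'][200:380,180:420],(400,300))
cv2.imwrite('pics/end.png',np.hstack([a,b]))
E
python3 p.py
```

```text
clock: 17.0
tcp_pos: [0.354, 0.1366, 0.3121]
orientation: [0.004, 0.624, 0.782, 0.004]
wrist_force: [0.8, 0.4, 0.5]
side 110 [-0.097  0.004  0.044] theta 0.025
plane in cradle [-0.0014 -0.2153  0.0574] y range [0.0788 0.0998] x range [-0.0395  0.0397] ((-0.000102996826171875, 87.33666229248047), (79.94243621826172, 25.28459358215332), 0.030135147273540497)
```

View pics/end.png

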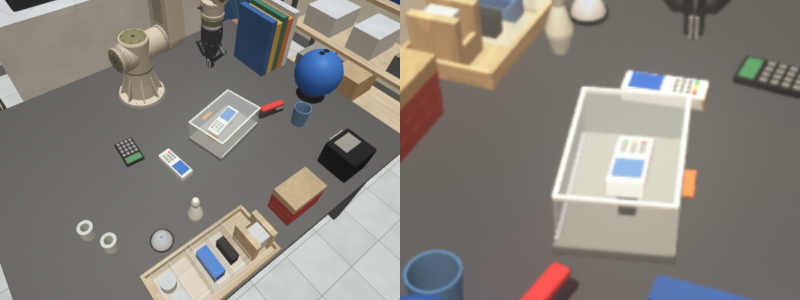

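The picture shows the hood shut flat over the terminal, at (222,121) on the left and (632,165) on the right. The terminal is still seated on the rest, the bystanders are in place and the arm is clear.

```bash
python3 -c "
from h import *
print(workorder.hand_in())"
```

```text
the job is handed in; nothing more can be done
None
```

The terminal is on the rest (about 1 mm off its middle line, foot about 3 mm from the stop) with the hood closed over it; bystanders looked unmoved, and the job was handed in at about 17 s, with no verdict returned.

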